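Set out a video recorder kit for fitting

TASK

Set out the recorder kit for the fitter: stand the left-hand rack ear upright in the blue tray and the right-hand ear upright in the yellow tray; lay the power supply flat on the desk beside the recorder, on the side where the blue tray is, lengthwise parallel to the recorder's side, centred along it and with a gap of 3 cm; and stand the camera upright on the middle of the recorder's lid. Set each thing down rather than drop it, and leave the phone and the toy flower where they are.

Things in the scene. Friction and masses are not known exactly. Their poses are not given: they have to be found in the camera images.
- left_ear: left-hand rack ear, dark steel, 44 high, upright, any yaw. Wall 80 long (x), 10 thick (y): grip this. At its -x end an upright flange 8 thick sticks out 28 to +y; along the foot an orange ledge 4 thick sticks out 16 to -y. From above, flange end nearest you and wall running away, the flange points left (other ear: mirror image). Origin: underside of the wall's middle, z up. 140 g.
- right_ear: right-hand rack ear, dark steel, 44 high, upright, any yaw. Wall 80 long (x), 10 thick (y): grip this. At its -x end an upright flange 8 thick sticks out 28 to -y; along the foot an orange ledge 4 thick sticks out 16 to +y. From above, flange end nearest you and wall running away, the flange points right (other ear: mirror image). Origin: underside of the wall's middle, z up. 140 g.
- supply: power supply brick: black plastic, 100 long (x) x 46 wide (y) x 32 high, white label on top, lying flat. Origin: centre of its underside; z up. About 250 g.
- camera: small white ceiling camera standing on its round base, black lens on top: base disc 68 diameter and 8 high, tapering to a round body 56 diameter from 12 to 46 above the underside (the part to grip), domed top, 74 high in all. Origin: centre of its underside; z up. About 220 g.
- recorder: video recorder: flat dark steel case, 150 deep (x) x 180 wide (y) x 45 high with a flat lid, front panel with small lamps on its -x side, vent slots along both ends of the lid; fixed to the desk. Origin: centre of its underside, at desk height; the lid is at 45. Its sides are the +y and -y faces, each 150 long.
- blue_tray: open blue plastic tray, 130 (x) x 120 (y) x 25 high outside, walls and floor 4 thick, inside 122 x 112; fixed to the desk. It stands to the left or to the right, the other tray on the other side. Origin: centre of its underside; z up.
- yellow_tray: open yellow plastic tray, 130 (x) x 120 (y) x 25 high outside, walls and floor 4 thick, inside 122 x 112; fixed to the desk. It stands to the left or to the right, the other tray on the other side. Origin: centre of its underside; z up.
- phone: black telephone lying flat, 148 (x) x 72 (y) x 9 high; loose bystander, leave it alone. Origin: centre of its underside.
- flowerpot: toy flower in a small blue pot, pot 52 diameter, 40 high, about 104 high with the flower; loose bystander, leave it alone. Origin: centre of its underside.
Mind the look-alikes: they are no part of the job. There is more than one size of the camera; the job needs the smaller.

How it is judged:
By the outcome, as a careful person would: the job done as asked, in the order asked, and still so for the second after the job is handed in, with the robot touching nothing.
It also fails if it takes over 104 s, if anything falls off the work surface, if the arm or the gripper's body presses on something with over 40 N, if the wrist force passes 120 N, or if a joint passes its speed limit or range.

ROBOT

A 6-joint arm with a two-finger parallel gripper is mounted at the origin on the work surface. World frame = base frame: x ahead of the robot, y to its left, z up, the work surface at z = 0. Lengths are in mm, angles in rad, forces in N, time in s.
With the tool pointing down it reaches from about 375 to 900 mm from the base axis. Payload 3.1 kg.
Tool frame: the origin (TCP) lies where the fingers leave the gripper's body, on its centre line; the fingertips stand 73 mm ahead of it and the grasp point (between the pads) lies 54 mm ahead of it; z points along the fingers, y is the direction in which the jaws open and shut (so a half turn about z gives the same grasp; the last joint's range is limited). The gripper opens to 85 mm and grips with 20 to 120 N. Pads are 22 mm wide; open, the fingers measure 114 mm over their backs; the gripper's body (76 mm by 85 mm) begins 54 mm behind the grasp point. The pads swing forward as they close: fully open they stand 13 mm farther back than shut.
Start: joints at [-1.331, 0.527, 1.433, -0, 1.181, -0.178], TCP at [253.614, -571.207, 303.91] pointing down, gripper open.
Joint ranges: [-3.08, 3.08], [-0.75, 2.2], [0.22, 2.44], [-1.43, 4.57], [0, 2.65], [-2.85, 2.85]. Speed limits (rad/s): [2.79, 2.79, 3.14, 3.14, 3.14, 3.14].

INTERFACE

Orientations are given as [roll, pitch, yaw] about the fixed x, y, z axes, in that order (R = Rz(yaw) Ry(pitch) Rx(roll)).
In Python, from plant import robot gives the robot as it stands. The module is installed in compiled form; this text tells all that it offers.
- The arm moves only by the tool carry_out, never from a script. Its argument "plan" is a list that holds one entry, the list of rows, each a list of 7 numbers: the turn, a rotation vector about the tool's x, y, z in degrees, then the shift along the tool's x, y, z in m, then the gripper's target within -1 to 1 (fully open at 1, half-way at 0, shut at -1). In form: [[[wx, wy, wz, dx, dy, dz, jaw], ...]]. A call has 1 to 20 rows; each row shifts and turns the pose as measured when the row begins, along the tool's axes as they then stand; what a row does not reach is not made up. A row lasts 1/10 s, in which the tool goes at most 50 mm and 8.59 degrees, less where a joint would pass 70% of its speed; a pose out of reach is approached as far as the arm can. A call with a gripper value outside its range is refused whole. The fingers move at their own pace and stop on an object; "squeeze" is the grip in N (left out, the last holds). Time passes only in rows, so rows that do not move let the fingers close. It gives the time, the measured TCP pose, the force and the opening at its end, in the units of the state.
- robot.read_state(): the state, without advancing time (a new reading comes with each control period).
- robot.grab_frame(name): name is "scene" or "side" or "wrist"; returns (picture, depth): 384x512x3 uint8, blue, green, red; 384x512 float32, mm along the optical axis (not along the pixel's ray), 0 where there is no reading.
- robot.camera_info(name): a dict with "camera_matrix" (3x3 intrinsics, pixels), "camera_from_world" (4x4, takes a point from world to camera coordinates); the wrist camera has in their place "T_tool_cam" (4x4, takes a point from camera to tool coordinates, whose origin is the TCP and whose axes are the flange's). Camera axes: x right, y down, z forward; pixel columns grow to the right and rows downward; lengths in mm; the calibration is good to about 2 mm. A picture is of the moment at which its call begins: read the wrist's pose just before it. camera_info takes no time and is no camera call.
- robot.finish_job(): hands the job in, once; it reports no verdict.
The state is a dict: "t": time; "joint_pos": joint angles; "qvel": joint speeds; "tau": joint torques, N m; "eef_pos": TCP position; "tool_rot": TCP orientation; "contact_force": force on the tool from outside, world axes, zero at the start; "torque": the same for the moment, N m; "opening": finger opening in mm.
Only numpy, scipy, OpenCV 4.12 (cv2) and the standard library are available. Lean on these libraries where they do the work, as an engineer would, in place of code of your own. Each camera call takes 0.05 s, during which the arm holds its last target. There are 200 camera calls.

## Working session

There is one attempt and no reset: what is moved stays moved. The work goes in short steps, Python scripts to look and compute and a tool call to move; the robot and the scene stay as the last step left them, time stands still between calls to the robot, and variables do not carry over. Pictures are saved under pics/ and viewed, about 12 in all and at most 16, crops included, and the job is handed in when it is done.

Besides the shell and the picture viewer there is one more tool, called after "Request:" as a command line: name --argument value ..., lists and objects as JSON in quotes. carry_out: Moves the arm, as the interface text tells. Its arguments: {"type":"object","properties":{"plan":{"type":"array","items":{"type":"array","items":{"type":"array","items":{"type":"number"}}}},"squeeze":{"type":"number"}},"required":["plan"]}

```bash
mkdir -p pics
cat > h.py <<'E'
import numpy as np, cv2, pickle
from scipy.spatial.transform import Rotation as Ro
from plant import robot
def grab(n):
    s=robot.read_state(); p,d=robot.grab_frame(n); i=robot.camera_info(n)
    K=np.array(i["camera_matrix"])
    if n=="wrist":
        T=np.eye(4);T[:3,:3]=Ro.from_euler('xyz',s["tool_rot"]).as_matrix();T[:3,3]=s["eef_pos"]
        M=T@np.array(i["T_tool_cam"])
    else: M=np.linalg.inv(np.array(i["camera_from_world"]))
    pickle.dump((p,d,K,M),open(f"{n}.pkl","wb")); return p,d,K,M
def load(n): return pickle.load(open(f"{n}.pkl","rb"))
def cloud(n):
    p,d,K,M=load(n); v,u=np.mgrid[:d.shape[0],:d.shape[1]]
    P=np.stack([(u-K[0,2])/K[0,0]*d,(v-K[1,2])/K[1,1]*d,d],-1)@M[:3,:3].T+M[:3,3]
    P[d==0]=np.nan; return p,P
E
python3 - <<'E'
from h import *
print(robot.read_state())
for n in("scene","side","wrist"):
    p,d,K,M=grab(n); print(n,K[0,0],M.round(3).tolist())
    cv2.imwrite(f"pics/{n}0.png",cv2.resize(p,(800,600)))
E
```

```text
{'t': 0.0, 'joint_pos': array([-1.33154537e+00,  5.28482085e-01,  1.43392149e+00,  1.21026068e-05,
        1.18142471e+00, -1.78534102e-01]), 'qvel': array([-1.84096788e-03, -2.21433642e-03,  4.36848812e-04, -2.97526879e-05,
       -2.31265795e-04,  2.42844294e-03]), 'tau': array([-7.72729290e-04, -4.42353094e+01, -1.78023881e+01, -3.67002694e-04,
        8.27516225e-03, -4.46345041e-06]), 'eef_pos': array([ 253.45711703, -570.67235015,  302.91757754]), 'tool_rot': array([-3.13939454e+00, -4.08027829e-04,  4.17780004e-01]), 'contact_force': array([ 0.21477778, -0.07286675,  0.36092406]), 'torque': array([ 0.04910019, -0.04116204, -0.027969  ]), 'opening': 85.05601494660823}
scene 455.8969823079925 [[-0.577, 0.698, -0.425, 1037.022], [0.817, 0.501, -0.286, 373.579], [0.014, -0.512, -0.859, 1149.278], [0.0, 0.0, 0.0, 1.0]]
side 363.19239671469205 [[-0.914, -0.255, 0.315, 139.467], [-0.405, 0.611, -0.68, 766.163], [-0.019, -0.749, -0.662, 800.657], [0.0, 0.0, 0.0, 1.0]]
wrist 265.99497344736255 [[0.406, -0.868, -0.286, 326.521], [-0.914, -0.386, -0.124, -537.802], [-0.003, 0.312, -0.95, 374.469], [0.0, 0.0, 0.0, 1.0]]
```

View pics/scene0.png

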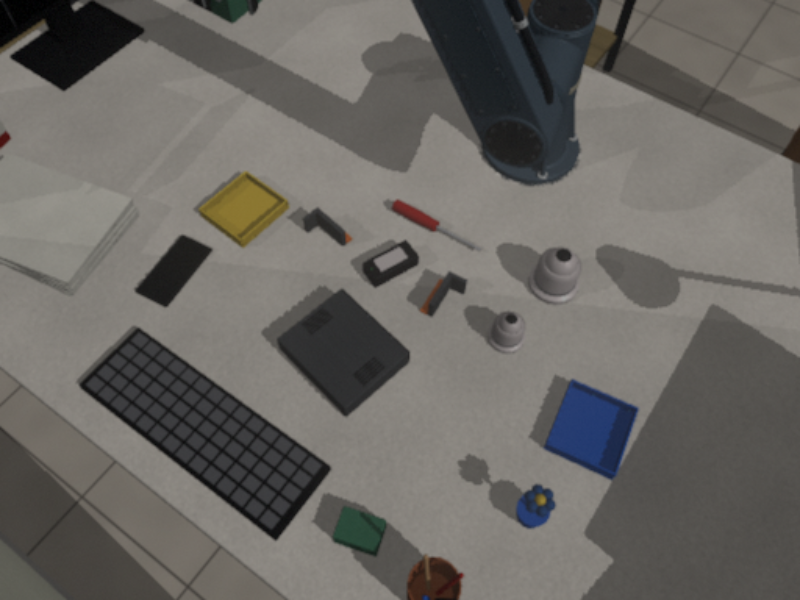

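View pics/side0.png

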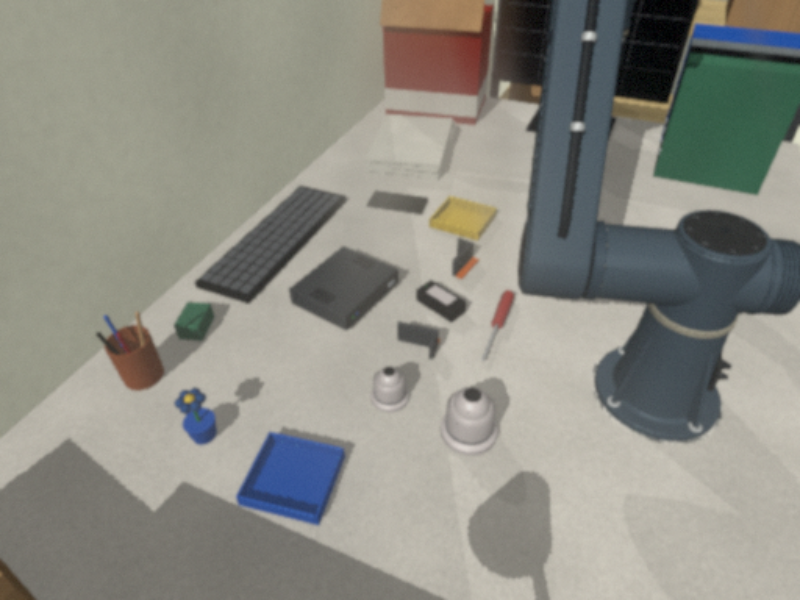

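Scene picture (800x600): ears at (327,225) and (443,293), supply (390,262), recorder (343,350), cameras: small (508,330), large (556,273). Blue tray is at (592,428), yellow at (244,208), flower (535,505), phone (173,270). The smaller camera (508,330) is the one the job needs. I'll confirm it and the ears' handedness in an enlarged composite with measurements.

Run:
```python
from h import *
p,P=cloud("scene")
def c(u,v,w=50): # centre in 800x600
    x,y=int(u*.64),int(v*.64); return cv2.resize(p[y-w//2:y+w//2,x-w//2:x+w//2],(400,300) if 0 else (390,300),interpolation=cv2.INTER_CUBIC)
cv2.imwrite("pics/crop1.png",np.vstack([np.hstack([c(327,225),c(443,293)]),np.hstack([c(532,300,80),c(390,262)])]))
n,l,st,ce=cv2.connectedComponentsWithStats(((P[...,2]>5)).astype(np.uint8))
for i in range(1,n):
    Q=P[l==i]
    if len(Q)<40 or len(Q)>9000: continue
    x,y,w,h,_=st[i]
    zt=np.percentile(Q[:,2],97)
    T=Q[Q[:,2]>zt-6][:,:2].astype(np.float32)
    print((ce[i]/.64).round(), len(Q),"ztop",zt.round(1), "all",[np.round(k,1) for k in cv2.minAreaRect(Q[:,:2].astype(np.float32))],"top",[np.round(k,1) for k in cv2.minAreaRect(T)])
```

```text
[64. 36.] 3224 ztop 173.7 all [array([  366.5, -1023.4]), array([304. , 199.7]), np.float64(0.2)] top [array([  456.7, -1003.9]), array([15.2, 79.2]), np.float64(89.4)]
[229.   7.] 338 ztop 271.0 all [array([ 155.5, -706.1]), array([391.9, 152.2]), np.float64(47.1)] top [array([ 236.8, -519.4]), array([ 9.1, 17. ]), np.float64(75.8)]
[  2. 133.] 54 ztop 45.4 all [array([ 645.9, -910.8]), array([33.6,  9. ]), np.float64(10.8)] top [array([ 633.7, -913.3]), array([12.2,  5.1]), np.float64(46.9)]
[ 56. 222.] 5176 ztop 52.6 all [array([ 740.4, -686.2]), array([241.8, 343.3]), np.float64(11.7)] top [array([ 751.1, -664.1]), array([212.6, 300.2]), np.float64(13.3)]
[243. 207.] 899 ztop 27.8 all [array([ 484.1, -384.3]), array([143.8, 143.5]), np.float64(85.7)] top [array([ 489.6, -375.9]), array([124.8, 132.4]), np.float64(85.6)]
[423. 219.] 317 ztop 28.3 all [array([306.5, -46.9]), array([210.3,  26.6]), np.float64(89.3)] top [array([306.8, -88.8]), array([97.7, 22.6]), np.float64(89.9)]
[324. 224.] 288 ztop 46.5 all [array([ 432.6, -206.5]), array([36.2, 92.4]), np.float64(10.8)] top [ar
[... 1147 characters left out ...]
73.9, -129.7]), array([436.2, 139. ]), np.float64(89.9)]
[592. 427.] 794 ztop 27.3 all [array([498. , 403.7]), array([132.8, 120.3]), np.float64(9.0)] top [array([498. , 403.8]), array([132.8, 120.1]), np.float64(9.0)]
[534. 505.] 505 ztop 103.1 all [array([682.4, 391.2]), array([48.6, 47.8]), np.float64(48.9)] top [array([681.6, 390.9]), array([42.8, 39.6]), np.float64(41.6)]
[359. 530.] 731 ztop 43.3 all [array([860.2, 190. ]), array([53.6, 70.3]), np.float64(17.0)] top [array([858.9, 189.7]), array([50.1, 70. ]), np.float64(17.1)]
[434. 577.] 651 ztop 141.0 all [array([864.7, 327.7]), array([66.2, 75.1]), np.float64(22.3)] top [array([862.4, 335.8]), array([57. , 51.1]), np.float64(32.0)]
```

View pics/crop1.png

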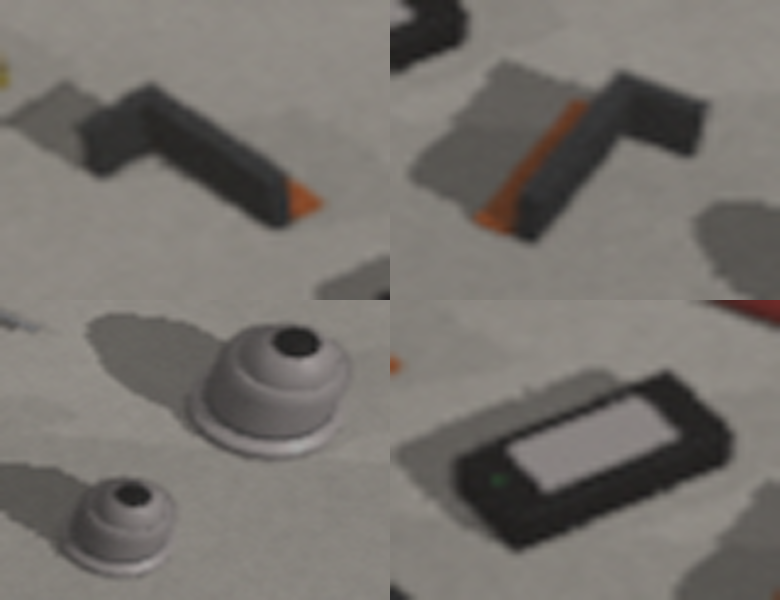

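Crop: the right-hand object, flange end to wall, has its wall running +x and its flange to the left, so it is the left ear (y≈+54). The other has its wall running +y and its flange to the right, so it is the right ear (y≈-208). The smaller camera (top ≈72 mm, against 100 mm) is at (425,200). The blue tray is on the left. I'll move above the left ear.

```bash
cat >> h.py <<'E'
def rel(x,y,z,yaw):
    "TCP target (mm, deg): turn first, then shift in turned tool frame"
    s=robot.read_state(); R=Ro.from_euler('xyz',s["tool_rot"]); T=Ro.from_euler('xyz',[180,0,yaw],degrees=True)
    print("t",round(s["t"],2),"pos",s["eef_pos"].round(1),"rot",np.degrees(s["tool_rot"]).round(2),"open",round(s["opening"],1),"F",s["contact_force"].round(1))
    print(" turn",(R.inv()*T).as_rotvec(degrees=True).round(2)," shift m",(T.inv().apply(np.array([x,y,z])-s["eef_pos"])/1000).round(4))
E
python3 -c "
from h import *
rel(425,54,260,4)"
```

```text
t 0.15 pos [ 253.5 -570.8  303.2] rot [-1.7991e+02 -2.0000e-02  2.3940e+01] open 85.6 F [-0.3 -0.  -0.3]
 turn [-0.1   0.   19.94]  shift m [ 0.2147 -0.6113  0.0432]
```

Request:
carry_out --plan '[[[0, 0, 6.65, 0, 0, 0, 1], [0, 0, 6.65, 0, 0, 0, 1], [0, 0, 6.65, 0, 0, 0, 1], [0, 0, 0, 0.0155, -0.0437, 0.003, 1], [0, 0, 0, 0.0155, -0.0437, 0.003, 1], [0, 0, 0, 0.0155, -0.0437, 0.003, 1], [0, 0, 0, 0.0155, -0.0437, 0.003, 1], [0, 0, 0, 0.0155, -0.0437, 0.003, 1], [0, 0, 0, 0.0155, -0.0437, 0.003, 1], [0, 0, 0, 0.0155, -0.0437, 0.003, 1], [0, 0, 0, 0.0155, -0.0437, 0.003, 1], [0, 0, 0, 0.0155, -0.0437, 0.003, 1], [0, 0, 0, 0.0155, -0.0437, 0.003, 1], [0, 0, 0, 0.0155, -0.0437, 0.003, 1], [0, 0, 0, 0.0155, -0.0437, 0.003, 1], [0, 0, 0, 0.0155, -0.0437, 0.003, 1], [0, 0, 0, 0.0155, -0.0437, 0.003, 1], [0, 0, 0, 0, 0, 0, 1]]]'

```text
t: 1.95
eef_pos: [444.0, 72.3, 256.6]
tool_rot: [3.141, -0.004, 0.047]
contact_force: [-0.3, 0.2, -1.0]
opening: 85.7
```

```bash
cat >> h.py <<'E'
def rects(zlo,zhi,box,n="wrist"):
    "minAreaRect of points with zlo<z<zhi in box x0,x1,y0,y1"
    p,P=cloud(n); x,y,z=P[...,0],P[...,1],P[...,2]
    m=(z>zlo)&(z<zhi)&(x>box[0])&(x<box[1])&(y>box[2])&(y<box[3])
    k,l,st,ce=cv2.connectedComponentsWithStats(m.astype(np.uint8))
    for i in range(1,k):
        Q=P[l==i]
        if len(Q)>60: print(n,ce[i].round(),len(Q),"z",np.percentile(Q[:,2],[3,50,97]).round(1),[np.round(a,1) for a in cv2.minAreaRect(Q[:,:2].astype(np.float32))])
E
python3 -c "
from h import *
rel(425,54,260,4)
p,d,K,M=grab('wrist'); cv2.imwrite('pics/w1.png',cv2.resize(p,(800,600)))
q,P=cloud('wrist'); print(np.nanpercentile(P[...,2],[5,20,40]))
rects(36,60,(330,600,-20,150)); rects(20,60,(330,600,-20,150))"
```

```text
t 1.95 pos [444.   72.3 256.6] rot [179.95  -0.23   2.71] open 85.7 F [-0.3  0.2 -1. ]
 turn [ 0.05 -0.23 -1.29]  shift m [-0.0203  0.0169 -0.0034]
[0.35362623 1.08929878 1.72181689]
wrist [307.  48.] 5194 z [42.2 46.4 47.9] [array([575.9,  31.7]), array([103.5,  48.4]), np.float64(89.8)]
wrist [263. 199.] 845 z [38.6 45.3 46.6] [array([431.5,  69.3]), array([80.2, 37.6]), np.float64(4.8)]
wrist [306.  49.] 5471 z [31.5 46.3 47.9] [array([575.7,  31.7]), array([103.5,  48.8]), np.float64(89.8)]
wrist [262. 200.] 1005 z [23.  45.1 46.5] [array([431.6,  67. ]), array([81.9, 37.6]), np.float64(0.9)]
```

View pics/w1.png

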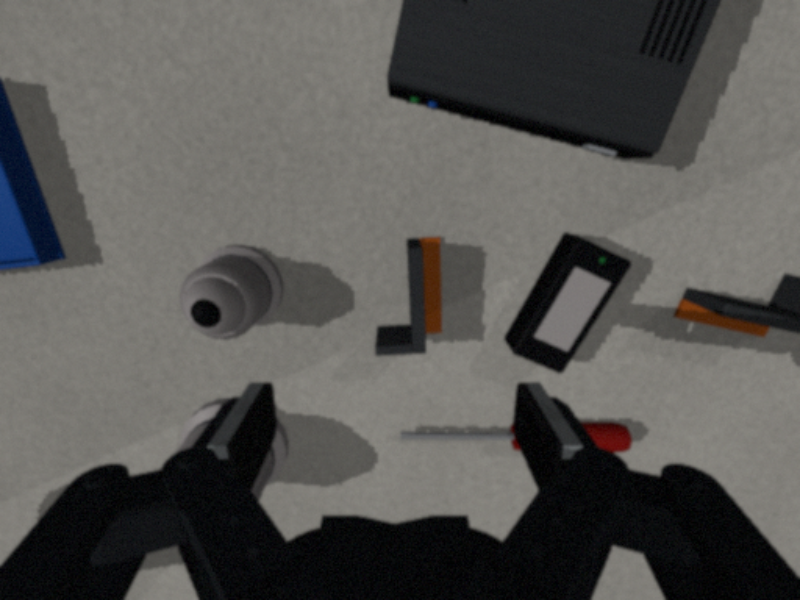

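Wrist picture: the left ear is at (415,295), with its flange left at the bottom and the orange ledge on the right, which confirms it is the left-hand ear. Wrist and scene agree. The wall's middle is about (432.6,55.3) with yaw 4.5°.

```bash
python3 -c "
from h import *
rel(432.6,55.3,82,4.5)"
```

```text
t 2.0 pos [443.4  70.4 256.6] rot [ 1.7989e+02 -1.6000e-01  2.6400e+00] open 85.4 F [-0.1 -0.4  0.7]
 turn [ 0.11 -0.16 -1.86]  shift m [-0.012   0.0142  0.1746]
```

Request:
carry_out --plan '[[[0, 0, -1.9, 0, 0, 0, 1], [0, 0, 0, -0.006, 0.007, 0.03, 1], [0, 0, 0, -0.006, 0.007, 0.03, 1], [0, 0, 0, 0, 0, 0.03, 1], [0, 0, 0, 0, 0, 0.02, 1], [0, 0, 0, 0, 0, 0, 1], [0, 0, 0, 0, 0, 0, 1]]]'

```text
t: 2.7
eef_pos: [433.7, 47.9, 145.0]
tool_rot: [3.137, -0.007, 0.075]
contact_force: [0.5, 0.1, -0.2]
opening: 85.0
```

```bash
python3 -c "
from h import *
rel(432.6,55.3,82,4.5)"
```

```text
t 2.7 pos [433.7  47.9 145. ] rot [179.72  -0.38   4.3 ] open 85.0 F [ 0.5  0.1 -0.2]
 turn [ 0.28 -0.38 -0.2 ]  shift m [-0.0005 -0.0075  0.063 ]
```

Request:
carry_out --plan '[[[0.3, -0.4, -0.2, 0, -0.0075, 0, 1], [0, 0, 0, 0, 0, 0.025, 1], [0, 0, 0, 0, 0, 0.025, 1], [0, 0, 0, 0, 0, 0.01, 1], [0, 0, 0, 0, 0, 0, 1], [0, 0, 0, 0, 0, 0, 1]]]'

```text
t: 3.3
eef_pos: [438.0, 55.2, 89.8]
tool_rot: [3.14, -0.013, 0.078]
contact_force: [0.1, 0.5, -0.7]
opening: 85.5
```

```bash
python3 -c "
from h import *
rel(432.6,55.3,82,4.5)"
```

```text
t 3.3 pos [438.   55.2  89.8] rot [179.9   -0.77   4.45] open 85.5 F [ 0.1  0.5 -0.7]
 turn [ 0.1  -0.77 -0.05]  shift m [-0.0054 -0.0005  0.0078]
```

Request:
carry_out --plan '[[[0.1, -0.8, 0, -0.0055, 0, 0.008, 1], [0, 0, 0, 0, 0, 0, 1], [0, 0, 0, 0, 0, 0, -1], [0, 0, 0, 0, 0, 0, -1], [0, 0, 0, 0, 0, 0, -1], [0, 0, 0, 0, 0, 0, -1], [0, 0, 0, 0, 0, 0, -1], [0, 0, 0, 0, 0, 0, -1], [0, 0, 0, 0, 0, 0, -1], [0, 0, 0, 0, 0, 0, -1]]]' --squeeze 40

```text
t: 4.3
eef_pos: [433.5, 54.8, 84.1]
tool_rot: [3.141, -0.004, 0.078]
contact_force: [-0.1, -0.2, 0.7]
opening: 9.4
```

```bash
python3 -c "
from h import *
rel(432.6,55.3,200,9)"
```

```text
t 4.3 pos [433.5  54.8  84.1] rot [179.94  -0.21   4.48] open 9.4 F [-0.1 -0.2  0.7]
 turn [ 0.07 -0.21 -4.52]  shift m [-0.0008 -0.0006 -0.1159]
```

Request:
carry_out --plan '[[[0, 0, 0, 0, 0, -0.02, -1], [0, 0, 0, 0, 0, -0.035, -1], [0, 0, 0, 0, 0, -0.035, -1], [0, 0, -2, 0, 0, -0.03, -1], [0, 0, -2.5, 0, 0, -0.01, -1], [0, 0, 0, 0, 0, 0, -1], [0, 0, 0, 0, 0, 0, -1]]]'

```text
t: 5.0
eef_pos: [431.8, 54.9, 216.9]
tool_rot: [-3.141, 0.002, 0.158]
contact_force: [0.0, -0.7, -1.7]
opening: 9.4
```

```bash
python3 -c "
from h import *
rel(499.8,398,200,9)"
```

```text
t 5.0 pos [431.8  54.9 216.9] rot [-1.7998e+02  1.0000e-01  9.0400e+00] open 9.4 F [ 0.  -0.7 -1.7]
 turn [-0.02  0.1   0.04]  shift m [ 0.1208 -0.3282  0.0169]
```

Request:
carry_out --plan '[[[0, 0, 0, 0.005, -0.015, 0, -1], [0, 0, 0, 0.013, -0.035, 0, -1], [0, 0, 0, 0.013, -0.035, 0, -1], [0, 0, 0, 0.013, -0.035, 0, -1], [0, 0, 0, 0.013, -0.035, 0, -1], [0, 0, 0, 0.013, -0.035, 0, -1], [0, 0, 0, 0.013, -0.035, 0, -1], [0, 0, 0, 0.013, -0.035, 0, -1], [0, 0, 0, 0.009, -0.025, 0, -1], [0, 0, 0, 0.005, -0.015, 0, -1], [0, 0, 0, 0, 0, 0, -1], [0, 0, 0, 0, 0, 0, -1]]]'

```text
t: 6.2
eef_pos: [489.9, 377.7, 193.9]
tool_rot: [3.136, 0.037, 0.144]
contact_force: [0.4, -0.2, -1.8]
opening: 9.2
```

```bash
python3 -c "
from h import *
rel(499.8,398,88,9)
p,d,K,M=grab('wrist'); cv2.imwrite('pics/w2.png',cv2.resize(p,(800,600)))
rects(14,40,(400,620,300,480))"
```

```text
t 6.2 pos [489.9 377.7 193.9] rot [179.67   2.12   8.28] open 9.2 F [ 0.4 -0.2 -1.8]
 turn [ 0.31  2.12 -0.72]  shift m [ 0.0129 -0.0185  0.1059]
wrist [206. 162.] 2794 z [15.  25.7 27.4] [array([497.5, 404.8]), array([130.1, 120.4]), np.float64(9.1)]
```

View pics/w2.png

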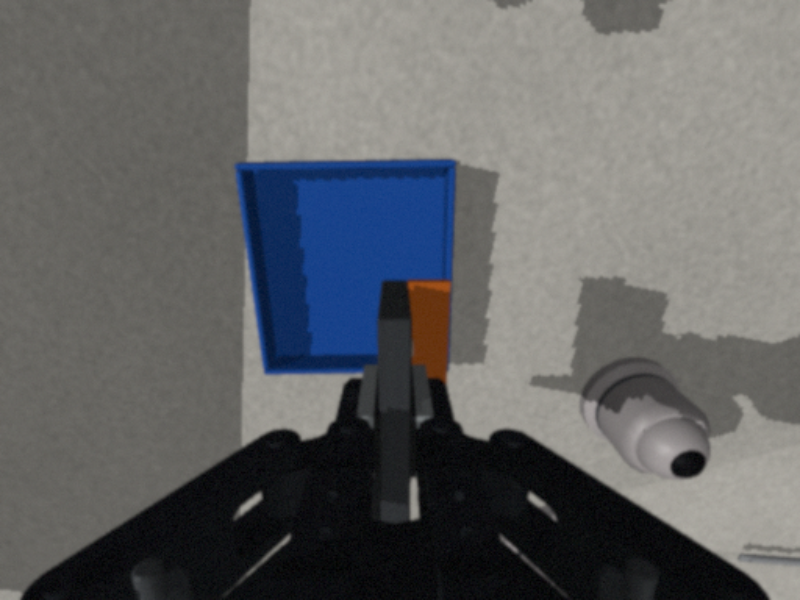

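Wrist picture: the ear is held straight at (395,400), and the tray is ahead of it with corners (238,165) to (455,370). The tray centre is confirmed at about (497.7,404.5).

Request:
carry_out --plan '[[[0.3, 2.1, -0.7, 0, 0, 0, -1], [0, 0, 0, 0.006, -0.01, 0, -1], [0, 0, 0, 0.006, -0.008, 0.02, -1], [0, 0, 0, 0, 0, 0.02, -1], [0, 0, 0, 0, 0, 0.015, -1], [0, 0, 0, 0, 0, 0, -1], [0, 0, 0, 0, 0, 0, -1]]]'

```text
t: 6.95
eef_pos: [501.0, 393.5, 136.4]
tool_rot: [3.14, 0.004, 0.147]
contact_force: [0.3, 0.1, -0.6]
opening: 9.3
```

```bash
python3 -c "
from h import *
rel(499.5,398.5,88,9)"
```

```text
t 6.95 pos [501.  393.5 136.4] rot [179.92   0.23   8.41] open 9.3 F [ 0.3  0.1 -0.6]
 turn [ 0.08  0.23 -0.59]  shift m [-0.0007 -0.0052  0.0484]
```

Request:
carry_out --plan '[[[0, 0.2, -0.6, -0.001, -0.005, 0, -1], [0, 0, 0, 0, 0, 0.015, -1], [0, 0, 0, 0, 0, 0.015, -1], [0, 0, 0, 0, 0, 0.008, -1], [0, 0, 0, 0, 0, 0, -1], [0, 0, 0, 0, 0, 0, -1]]]'

```text
t: 7.55
eef_pos: [499.9, 399.0, 96.8]
tool_rot: [3.141, -0.002, 0.158]
contact_force: [-0.0, 0.1, -1.2]
opening: 9.3
```

```bash
python3 -c "
from h import *
rel(499.5,398.5,88,9)"
```

```text
t 7.55 pos [499.9 399.   96.8] rot [ 1.7998e+02 -1.2000e-01  9.0300e+00] open 9.3 F [-0.   0.1 -1.2]
 turn [ 0.02 -0.12  0.03]  shift m [-0.0005  0.0004  0.0088]
```

Lower in small steps to contact.

Request:
carry_out --plan '[[[0, -0.1, 0, 0, 0, 0.006, -1], [0, 0, 0, 0, 0, 0.002, -1], [0, 0, 0, 0, 0, 0, -1], [0, 0, 0, 0, 0, 0, -1]]]'

```text
t: 7.95
eef_pos: [500.4, 399.1, 88.6]
tool_rot: [3.142, -0.001, 0.158]
contact_force: [-0.2, 0.3, -1.3]
opening: 9.4
```

Request:
carry_out --plan '[[[0, 0, 0, 0, 0, 0.001, -1], [0, 0, 0, 0, 0, 0, -1]]]'

```text
t: 8.15
eef_pos: [500.7, 399.3, 88.5]
tool_rot: [-3.141, -0.002, 0.158]
contact_force: [0.3, 0.1, -1.2]
opening: 9.5
```

Request:
carry_out --plan '[[[0, 0, 0, 0, 0, 0.002, -1], [0, 0, 0, 0, 0, 0, -1]]]'

```text
t: 8.35
eef_pos: [501.0, 399.6, 88.8]
tool_rot: [-3.141, -0.004, 0.158]
contact_force: [-0.1, -0.5, -2.0]
opening: 9.8
```

Request:
carry_out --plan '[[[0, 0, 0, -0.001, 0, 0.002, -1], [0, 0, 0, 0, 0, 0.002, -1], [0, 0, 0, 0, 0, 0.002, -1]]]'

```text
t: 8.65
eef_pos: [501.0, 399.8, 88.2]
tool_rot: [-3.141, -0.006, 0.158]
contact_force: [-2.8, -2.1, 11.6]
opening: 9.2
```

Contact felt (12 N). Release and lift.

Request:
carry_out --plan '[[[0, 0, 0, 0, 0, -0.001, -1], [0, 0, 0, 0, 0, 0, -0.1], [0, 0, 0, 0, 0, 0, -0.1], [0, 0, 0, 0, 0, 0, -0.1], [0, 0, 0, 0, 0, 0, -0.1], [0, 0.3, 0, 0, 0, -0.02, -0.1], [0, 0, 0, 0, 0, -0.03, -0.1], [0, 0, 0, 0, 0, -0.04, 0.5], [0, 0, 0, 0, 0, -0.04, 1], [0, 0, 0, 0, 0, -0.02, 1], [0, 0, 0, 0, 0, 0, 1], [0, 0, 0, 0, 0, 0, 1]]]'

```text
t: 9.85
eef_pos: [498.7, 398.9, 240.0]
tool_rot: [3.141, -0.006, 0.158]
contact_force: [-0.6, 0.3, -0.7]
opening: 85.3
```

```bash
python3 -c "
from h import *
rel(470,-208,260,100)
p,d,K,M=grab('wrist'); 
rects(38,60,(400,620,300,480))
p2=grab('scene')[0]
cv2.imwrite('pics/w3.png',np.hstack([cv2.resize(p[100:340,100:420],(400,300)),cv2.resize(p2[200:380,300:470],(400,300))]))
rects(36,60,(350,520,-290,-140),'scene')
rects(18,60,(350,520,-290,-140),'scene')"
```

```text
t 9.85 pos [498.7 398.9 240. ] rot [179.95  -0.35   9.04] open 85.3 F [-0.6  0.3 -0.7]
 turn [  0.31  -0.23 -90.96]  shift m [-0.5927 -0.1337 -0.02  ]
wrist [247. 193.] 993 z [41.1 49.3 50.6] [array([498.9, 414.1]), array([79.6, 37.5]), np.float64(8.0)]
scene [207. 140.] 126 z [36.9 43.4 47.9] [array([ 433. , -209.3]), array([36., 87.]), np.float64(11.3)]
scene [207. 142.] 221 z [19.3 39.2 47.6] [array([ 433. , -209.3]), array([36., 87.]), np.float64(11.3)]
```

View pics/w3.png

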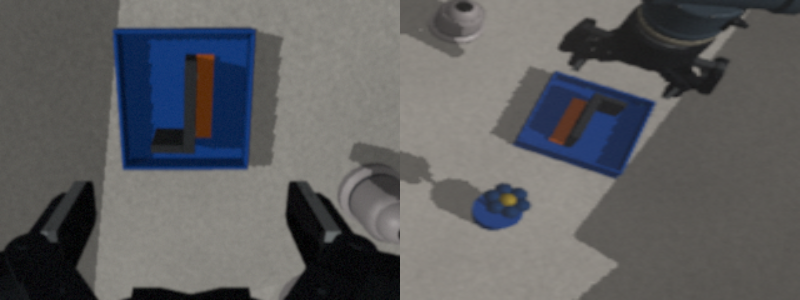

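Left ear stands in the blue tray, at (195,100) in the left half. Next, the right ear.

Request:
carry_out --plan '[[[0, 0, 0, -0.005, 0.02, -0.01, 1], [0, 0, 0, -0.0085, 0.041, 0, 1], [0, 0, 0, -0.0085, 0.041, 0, 1], [0, 0, 0, -0.0085, 0.041, 0, 1], [0, 0, 0, -0.0085, 0.041, 0, 1], [0, 0, 0, -0.0085, 0.041, 0, 1], [0, 0, 0, -0.0085, 0.041, 0, 1], [0, 0, 0, -0.0085, 0.041, 0, 1], [0, 0, 0, -0.0085, 0.041, 0, 1], [0, 0, 0, -0.0085, 0.041, 0, 1], [0, 0, 0, -0.0085, 0.041, 0, 1], [0, 0, 0, -0.0085, 0.041, 0, 1], [0, 0, 0, -0.0085, 0.041, 0, 1], [0, 0, 0, -0.0085, 0.041, 0, 1], [0, 0, 0, -0.0085, 0.031, 0, 1], [0, 0, 0, -0.004, 0.015, 0, 1], [0, 0, 0, 0, 0, 0, 1]]]'

```text
t: 11.65
eef_pos: [456.1, -235.4, 222.0]
tool_rot: [-3.128, 0.04, 0.16]
contact_force: [-0.0, 1.4, -0.0]
opening: 85.4
```

Request:
carry_out --plan '[[[0, 0, -8, 0, 0, 0, 1], [0, 0, -8, 0, 0, 0, 1], [0, 0, -8, 0, 0, 0, 1], [0, 0, -8, 0, 0, 0, 1], [0, 0, -8, 0, 0, 0, 1], [0, 0, -8, 0, 0, 0, 1], [0, 0, -8, 0, 0, 0, 1], [0, 0, -8, 0, 0, 0, 1], [0, 0, -8, 0, 0, 0, 1], [0, 0, -8, 0, 0, 0, 1], [0, 0, -7, 0, 0, 0, 1], [0, 0, -4, 0, 0, 0, 1], [0, 0, 0, 0, 0, 0, 1], [0, 0, 0, 0, 0, 0, 1]]]'

```text
t: 13.05
eef_pos: [448.0, -212.3, 205.8]
tool_rot: [-3.077, -0.058, 1.823]
contact_force: [0.2, -0.2, -0.2]
opening: 85.4
```

```bash
python3 -c "
from h import *
rel(433,-208,82,101)
p,d,K,M=grab('wrist'); cv2.imwrite('pics/w4.png',cv2.resize(p,(640,480)))
rects(36,60,(350,520,-290,-140))
rects(24,60,(350,520,-290,-140))
rects(14,40,(380,600,-490,-295))"
```

```text
t 13.05 pos [ 448.  -212.3  205.8] rot [-176.32   -3.3   104.43] open 85.4 F [ 0.2 -0.2 -0.2]
 turn [-3.77 -3.19  3.54]  shift m [ 0.0071 -0.0139  0.1238]
wrist [251. 204.] 1228 z [38.9 45.3 46.5] [array([ 445.4, -206.7]), array([80.2, 38.1]), np.float64(80.1)]
wrist [251. 205.] 1391 z [27.8 45.1 46.5] [array([ 443.4, -206.5]), array([81.7, 37.9]), np.float64(83.2)]
wrist [278. 305.] 1430 z [14.7 24.  27. ] [array([ 492.1, -353.1]), array([ 76. , 129.6]), np.float64(85.8)]
```

View pics/w4.png

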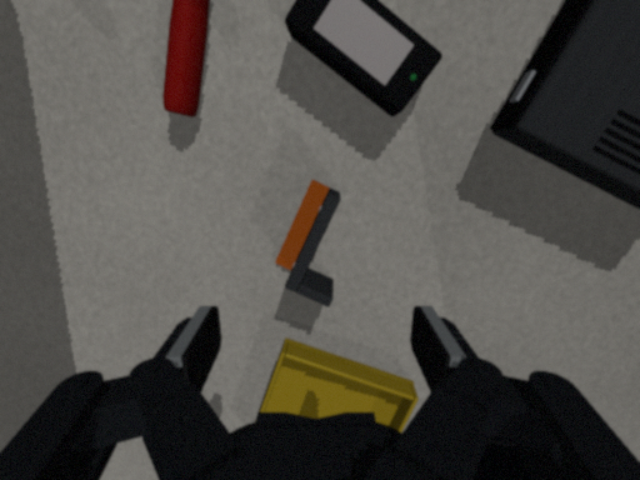

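Wrist picture: the right ear is at (312,230), with its flange to the right at its near end and its ledge on the left, which confirms it. Its yaw is 80.1° and the wall's middle is (431.6,-204.3).

```bash
python3 -c "
from h import *
rel(431.6,-204.3,83,80.1)"
```

```text
t 13.1 pos [ 447.9 -212.3  205.8] rot [-176.32   -3.31  104.44] open 85.5 F [-0.6  0.4  0.4]
 turn [-4.33 -2.48 24.43]  shift m [ 0.005  -0.0174  0.1228]
```

Request:
carry_out --plan '[[[-1.45, -0.8, 8.1, 0, 0, 0, 1], [-1.45, -0.8, 8.1, 0, 0, 0, 1], [-1.4, -0.8, 8.1, 0, 0, 0, 1], [0, 0, 0, 0, 0, 0, 1], [0, 0, 0, 0, 0, 0, 1]]]'

```text
t: 13.6
eef_pos: [447.7, -210.5, 204.7]
tool_rot: [-3.141, -0.002, 1.385]
contact_force: [-0.5, -0.6, 0.8]
opening: 85.9
```

```bash
python3 -c "
from h import *
rel(431.6,-204.3,83,80.1)"
```

```text
t 13.6 pos [ 447.7 -210.5  204.7] rot [-1.7994e+02 -1.2000e-01  7.9330e+01] open 85.9 F [-0.5 -0.6  0.8]
 turn [-0.06 -0.12 -0.77]  shift m [ 0.0033 -0.0169  0.1217]
```

Request:
carry_out --plan '[[[0, 0, -0.8, 0.003, -0.017, 0.005, 1], [0, 0, 0, 0, 0, 0.02, 1], [0, 0, 0, 0, 0, 0.025, 1], [0, 0, 0, 0, 0, 0.025, 1], [0, 0, 0, 0, 0, 0.015, 1], [0, 0, 0, 0, 0, 0, 1], [0, 0, 0, 0, 0, 0, 1]]]'

```text
t: 14.3
eef_pos: [434.1, -205.9, 112.9]
tool_rot: [3.139, -0.0, 1.414]
contact_force: [0.4, 1.6, 0.2]
opening: 85.5
```

```bash
python3 -c "
from h import *
rel(431.6,-204.3,83,80.1)"
```

```text
t 14.3 pos [ 434.1 -205.9  112.9] rot [ 1.7986e+02 -1.0000e-02  8.1010e+01] open 85.5 F [0.4 1.6 0.2]
 turn [ 0.14 -0.01  0.91]  shift m [ 0.0012 -0.0027  0.0299]
```

Request:
carry_out --plan '[[[0.1, 0, 0.9, 0.001, -0.0025, 0.01, 1], [0, 0, 0, 0, 0, 0.013, 1], [0, 0, 0, 0, 0, 0.005, 1], [0, 0, 0, 0, 0, 0, 1], [0, 0, 0, 0, 0, 0, 1]]]'

```text
t: 14.8
eef_pos: [433.2, -205.5, 86.0]
tool_rot: [3.136, 0.003, 1.398]
contact_force: [1.3, 0.2, -1.1]
opening: 85.5
```

```bash
python3 -c "
from h import *
rel(431.6,-204.3,83,80.1)"
```

```text
t 14.8 pos [ 433.2 -205.5   86. ] rot [1.7967e+02 1.6000e-01 8.0090e+01] open 85.5 F [ 1.3  0.2 -1.1]
 turn [ 0.33  0.16 -0.01]  shift m [ 0.0009 -0.0017  0.003 ]
```

Request:
carry_out --plan '[[[0.3, 0, 0, 0.001, -0.0015, 0.002, 1], [0, 0, 0, 0, 0, 0, 1], [0, 0, 0, 0, 0, 0, -1], [0, 0, 0, 0, 0, 0, -1], [0, 0, 0, 0, 0, 0, -1], [0, 0, 0, 0, 0, 0, -1], [0, 0, 0, 0, 0, 0, -1], [0, 0, 0, 0, 0, 0, -1], [0, 0, 0, 0, 0, 0, -1], [0, 0, 0, 0, 0, 0, -1]]]'

```text
t: 15.8
eef_pos: [432.4, -204.6, 85.5]
tool_rot: [3.139, 0.004, 1.398]
contact_force: [0.1, 0.3, 0.5]
opening: 9.5
```

Request:
carry_out --plan '[[[0, 0, 0, 0, 0, -0.02, -1], [0, 0, 0, 0, 0, -0.035, -1], [0, 0, 0, 0, 0, -0.035, -1], [0, 0, 0, 0, 0, -0.03, -1], [0, 0, 0, 0, 0, -0.01, -1], [0, 0, 0, 0, 0, 0, -1]]]'

```text
t: 16.4
eef_pos: [430.7, -203.1, 216.9]
tool_rot: [-3.137, 0.0, 1.398]
contact_force: [0.0, -0.4, -1.7]
opening: 9.6
```

```bash
python3 -c "
from h import *
rel(489.6,-376,200,86)"
```

```text
t 16.4 pos [ 430.7 -203.1  216.9] rot [-1.7974e+02  2.0000e-02  8.0070e+01] open 9.6 F [ 0.  -0.4 -1.7]
 turn [-0.26  0.   -5.93]  shift m [-0.1684  0.0708  0.0169]
```

Request:
carry_out --plan '[[[0, 0, -5.8, 0, 0, 0, -1], [0, 0, 0, -0.01, 0.004, 0, -1], [0, 0, 0, -0.03, 0.012, 0, -1], [0, 0, 0, -0.035, 0.014, 0, -1], [0, 0, 0, -0.035, 0.014, 0, -1], [0, 0, 0, -0.03, 0.012, 0, -1], [0, 0, 0, -0.015, 0.006, 0, -1], [0, 0, 0, 0, 0, 0, -1], [0, 0, 0, 0, 0, 0, -1]]]'

```text
t: 17.3
eef_pos: [478.1, -368.0, 198.8]
tool_rot: [-3.118, -0.015, 1.487]
contact_force: [-0.9, 1.0, -1.5]
opening: 9.5
```

```bash
python3 -c "
from h import *
rel(484,-375.3,89.5,85.7)
grab('wrist');rects(14,40,(380,600,-490,-275))"
```

```text
t 17.3 pos [ 478.1 -368.   198.8] rot [-178.62   -0.86   85.18] open 9.5 F [-0.9  1.  -1.5]
 turn [-1.37 -0.87 -0.51]  shift m [-0.0068  0.0064  0.1093]
wrist [278. 191.] 2685 z [14.9 25.6 27.4] [array([ 490.5, -376.1]), array([119.8, 130.5]), np.float64(85.7)]
```

Tray centre confirmed at (490.5,-376.1), yaw 85.7.

Request:
carry_out --plan '[[[-1.4, -0.9, -0.5, 0, 0, 0, -1], [0, 0, 0, -0.007, 0.006, 0.01, -1], [0, 0, 0, 0, 0, 0.025, -1], [0, 0, 0, 0, 0, 0.025, -1], [0, 0, 0, 0, 0, 0.015, -1], [0, 0, 0, 0, 0, 0, -1], [0, 0, 0, 0, 0, 0, -1]]]'

```text
t: 18.05
eef_pos: [483.6, -370.1, 117.8]
tool_rot: [-3.137, -0.005, 1.498]
contact_force: [0.2, 0.2, -1.3]
opening: 9.7
```

```bash
python3 -c "
from h import *
rel(484.5,-375.5,89.5,85.7)"
```

```text
t 18.05 pos [ 483.6 -370.1  117.8] rot [-179.73   -0.26   85.81] open 9.7 F [ 0.2  0.2 -1.3]
 turn [-0.27 -0.26  0.12]  shift m [-0.0053  0.0013  0.0283]
```

Request:
carry_out --plan '[[[-0.3, -0.3, 0, -0.005, 0.001, 0.005, -1], [0, 0, 0, 0, 0, 0.01, -1], [0, 0, 0, 0, 0, 0.007, -1], [0, 0, 0, 0, 0, 0.001, -1], [0, 0, 0, 0, 0, 0, -1], [0, 0, 0, 0, 0, 0, -1]]]'

```text
t: 18.65
eef_pos: [485.5, -376.5, 95.2]
tool_rot: [3.138, 0.004, 1.498]
contact_force: [0.2, -0.2, -1.4]
opening: 9.6
```

```bash
python3 -c "
from h import *
rel(484.5,-375.5,89.5,85.7)"
```

```text
t 18.65 pos [ 485.5 -376.5   95.2] rot [179.77   0.24  85.82] open 9.6 F [ 0.2 -0.2 -1.4]
 turn [0.23 0.24 0.12]  shift m [ 0.0009 -0.0011  0.0057]
```

Request:
carry_out --plan '[[[0.2, 0.2, 0, 0, 0, 0.003, -1], [0, 0, 0, 0, 0, 0.003, -1], [0, 0, 0, 0, 0, 0.002, -1], [0, 0, 0, 0, 0, 0.002, -1]]]'

```text
t: 19.05
eef_pos: [486.0, -376.8, 89.5]
tool_rot: [3.14, 0.002, 1.498]
contact_force: [-3.0, 2.5, 12.7]
opening: 9.3
```

Contact. Release and lift.

Request:
carry_out --plan '[[[0, 0, 0, 0, 0, -0.001, -1], [0, 0, 0, 0, 0, 0, -0.1], [0, 0, 0, 0, 0, 0, -0.1], [0, 0, 0, 0, 0, 0, -0.1], [0, 0, 0, 0, 0, 0, -0.1], [0, 0, 0, 0, 0, -0.02, -0.1], [0, 0, 0, 0, 0, -0.03, -0.1], [0, 0, 0, 0, 0, -0.04, 0.5], [0, 0, 0, 0, 0, -0.04, 1], [0, 0, 0, 0, 0, -0.02, 1], [0, 0, 0, 0, 0, 0, 1], [0, 0, 0, 0, 0, 0, 1]]]'

```text
t: 20.25
eef_pos: [485.7, -376.5, 243.4]
tool_rot: [-3.141, -0.0, 1.498]
contact_force: [0.4, -0.2, -0.2]
opening: 85.4
```

```bash
python3 -c "
from h import *
rel(425,-61,240,86)
p,d,K,M=grab('wrist'); cv2.imwrite('pics/w5.png',p)
rects(36,60,(400,620,-490,-275))"
```

```text
t 20.25 pos [ 485.7 -376.5  243.4] rot [-179.96   -0.     85.83] open 85.4 F [ 0.4 -0.2 -0.2]
 turn [-0.04 -0.   -0.17]  shift m [ 0.3105 -0.0826  0.0034]
wrist [258. 194.] 1011 z [38.3 49.2 50.6] [array([ 499. , -377.5]), array([80.3, 38.3]), np.float64(86.8)]
```

View pics/w5.png

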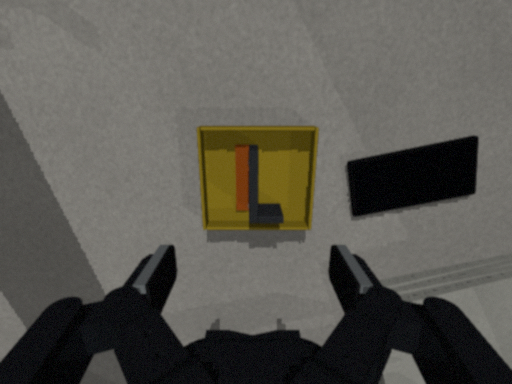

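Right ear stands in the yellow tray, at (252,185). Next, the supply: translate, then turn by -73°.

Request:
carry_out --plan '[[[0, 0, 0, 0.015, -0.004, 0, 1], [0, 0, 0, 0.035, -0.009, 0, 1], [0, 0, 0, 0.037, -0.0095, 0, 1], [0, 0, 0, 0.037, -0.0095, 0, 1], [0, 0, 0, 0.037, -0.0095, 0, 1], [0, 0, 0, 0.037, -0.0095, 0, 1], [0, 0, 0, 0.037, -0.0095, 0, 1], [0, 0, 0, 0.037, -0.0095, 0, 1], [0, 0, 0, 0.02, -0.005, 0, 1], [0, 0, 0, 0.01, -0.003, 0, 1], [0, 0, 0, 0, 0, 0, 1], [0, 0, 0, 0, 0, 0, 1]]]'

```text
t: 21.5
eef_pos: [419.8, -56.7, 226.3]
tool_rot: [-3.108, -0.016, 1.494]
contact_force: [-0.3, -0.4, -0.3]
opening: 85.3
```

Request:
carry_out --plan '[[[0, 0, -4, 0, 0, 0, 1], [0, 0, -8, 0, 0, 0, 1], [0, 0, -8, 0, 0, 0, 1], [0, 0, -8, 0, 0, 0, 1], [0, 0, -8, 0, 0, 0, 1], [0, 0, -8, 0, 0, 0, 1], [0, 0, -8, 0, 0, 0, 1], [0, 0, -8, 0, 0, 0, 1], [0, 0, -8, 0, 0, 0, 1], [0, 0, -3, 0, 0, 0, 1], [0, 0, 0, 0, 0, 0, 1], [0, 0, 0, 0, 0, 0, 1]]]'

```text
t: 22.7
eef_pos: [428.2, -74.6, 223.4]
tool_rot: [3.139, -0.028, 2.763]
contact_force: [-0.7, -0.1, -0.0]
opening: 85.0
```

```bash
python3 -c "
from h import *
rel(429,-61,240,159.1)
p,d,K,M=grab('wrist'); cv2.imwrite('pics/w6.png',p)
rects(26,45,(350,520,-140,20));rects(26,45,(350,520,-140,20),'scene')"
```

```text
t 22.7 pos [428.2 -74.6 223.4] rot [179.82  -1.58 158.32] open 85.0 F [-0.7 -0.1 -0. ]
 turn [ 0.19 -1.58 -0.78]  shift m [ 0.0041  0.013  -0.0166]
wrist [265. 186.] 4101 z [31.6 33.8 35.3] [array([429.2, -60.1]), array([46.1, 99.6]), np.float64(68.5)]
scene [249. 166.] 457 z [27.1 32.2 36.6] [array([429. , -61.6]), array([49. , 99.4]), np.float64(68.1)]
```

```bash
python3 -c "
from h import *
rel(429.2,-60.3,78,158.5)"
```

```text
t 22.75 pos [428.3 -74.6 223.5] rot [179.83  -1.56 158.34] open 85.2 F [ 0.7 -0.4  0.4]
 turn [ 0.17 -1.56 -0.16]  shift m [0.0044 0.0137 0.1455]
```

Request:
carry_out --plan '[[[0.2, -1.6, -0.2, 0, 0, 0, 1], [0, 0, 0, 0.0045, 0.0135, 0.01, 1], [0, 0, 0, 0, 0, 0.025, 1], [0, 0, 0, 0, 0, 0.03, 1], [0, 0, 0, 0, 0, 0.025, 1], [0, 0, 0, 0, 0, 0.01, 1], [0, 0, 0, 0, 0, 0, 1], [0, 0, 0, 0, 0, 0, 1]]]'

```text
t: 23.55
eef_pos: [433.5, -64.0, 120.8]
tool_rot: [-3.141, 0.01, 2.757]
contact_force: [0.2, -0.1, 1.0]
opening: 85.5
```

```bash
python3 -c "
from h import *
rel(429.2,-60.3,78,158.5)"
```

```text
t 23.55 pos [433.5 -64.  120.8] rot [-179.94    0.58  157.96] open 85.5 F [ 0.2 -0.1  1. ]
 turn [-0.06  0.58 -0.54]  shift m [0.0053 0.0019 0.0428]
```

Request:
carry_out --plan '[[[0, 0.6, -0.5, 0.0055, 0.002, 0.005, 1], [0, 0, 0, 0, 0, 0.015, 1], [0, 0, 0, 0, 0, 0.01, 1], [0, 0, 0, 0, 0, 0.005, 1], [0, 0, 0, 0, 0, 0, 1], [0, 0, 0, 0, 0, 0, 1]]]'

```text
t: 24.15
eef_pos: [430.2, -60.3, 86.9]
tool_rot: [-3.14, 0.005, 2.766]
contact_force: [0.1, -0.4, 0.0]
opening: 85.2
```

```bash
python3 -c "
from h import *
rel(429.2,-60.3,78,158.5)"
```

```text
t 24.15 pos [430.2 -60.3  86.9] rot [-179.93    0.27  158.49] open 85.2 F [ 0.1 -0.4  0. ]
 turn [-0.07  0.27 -0.01]  shift m [ 0.001  -0.0004  0.0089]
```

Request:
carry_out --plan '[[[0, 0.3, 0, 0.001, 0, 0.006, 1], [0, 0, 0, 0, 0, 0.002, 1], [0, 0, 0, 0, 0, 0, 1], [0, 0, 0, 0, 0, 0, 0.2], [0, 0, 0, 0, 0, 0, -1], [0, 0, 0, 0, 0, 0, -1], [0, 0, 0, 0, 0, 0, -1], [0, 0, 0, 0, 0, 0, -1], [0, 0, 0, 0, 0, 0, -1]]]'

```text
t: 25.05
eef_pos: [429.7, -60.1, 79.4]
tool_rot: [-3.14, 0.001, 2.766]
contact_force: [0.4, -0.5, 0.3]
opening: 45.3
```

Request:
carry_out --plan '[[[0, 0, 0, 0, 0, -0.015, -1], [0, 0, 0, 0, 0, -0.035, -1], [0, 0, 0, 0, 0, -0.035, -1], [0, 0, 0, 0, 0, -0.035, -1], [0, 0, -3, 0, 0, -0.025, -1], [0, 0, -4, 0, 0, -0.01, -1], [0, 0, -4, 0, 0, 0, -1], [0, 0, 0, 0, 0, 0, -1], [0, 0, 0, 0, 0, 0, -1]]]'

```text
t: 25.95
eef_pos: [427.3, -59.0, 238.7]
tool_rot: [3.142, -0.006, 2.963]
contact_force: [1.1, -0.4, -2.0]
opening: 45.2
```

```bash
python3 -c "
from h import *
rel(630,90,220,169.3)
grab('scene');
p,P=cloud('scene'); x,y,z=np.moveaxis(P,-1,0)
rects(42,55,(500,760,-160,120),'scene')"
```

```text
t 25.95 pos [427.3 -59.  238.7] rot [180.    -0.34 169.79] open 45.2 F [ 1.1 -0.4 -2. ]
 turn [ 0.   -0.34  0.49]  shift m [-0.1715  0.184   0.0187]
scene [219. 222.] 3030 z [42.3 45.1 49. ] [array([629.5, -17.7]), array([181.4, 152.8]), np.float64(78.9)]
```

Request:
carry_out --plan '[[[0, 0, 0, -0.01, 0.01, 0, -1], [0, 0, 0, -0.025, 0.02, 0, -1], [0, 0, 0, -0.035, 0.028, 0, -1], [0, 0, 0, -0.035, 0.028, 0, -1], [0, 0, 0, -0.035, 0.028, 0, -1], [0, 0, 0, -0.035, 0.028, 0, -1], [0, 0, 0, -0.025, 0.022, 0, -1], [0, 0, 0, -0.01, 0.01, 0, -1], [0, 0, 0, 0, 0, 0, -1], [0, 0, 0, 0, 0, 0, -1]]]'

```text
t: 27.0
eef_pos: [675.2, 88.3, 224.8]
tool_rot: [3.139, -0.021, 2.956]
contact_force: [-0.2, -0.6, -2.7]
opening: 45.3
```

```bash
python3 -c "
from h import *
rel(656.8,122.5,220,169)
p,d,K,M=grab('wrist'); cv2.imwrite('pics/w7.png',cv2.resize(p,(640,480)))
rects(40,55,(500,760,-160,120))"
```

```text
t 27.0 pos [675.2  88.3 224.8] rot [179.84  -1.21 169.34] open 45.3 F [-0.2 -0.6 -2.7]
 turn [ 0.16 -1.21  0.34]  shift m [0.0246 0.0301 0.0048]
wrist [129. 160.] 27123 z [44.5 46.4 47.7] [array([629.7, -17.3]), array([180.3, 152.4]), np.float64(79.2)]
```

View pics/w7.png

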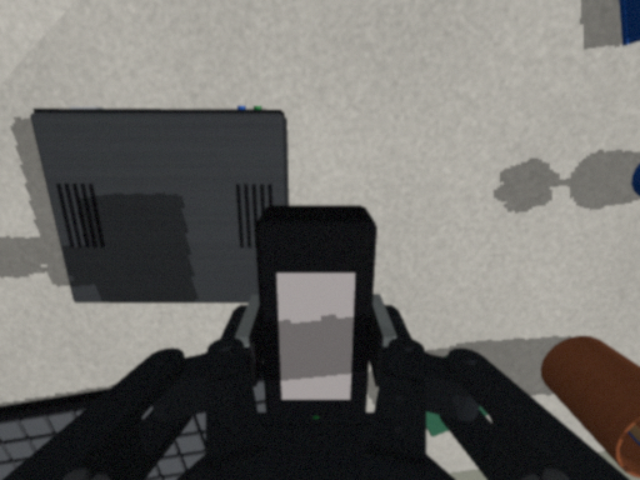

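Wrist picture: the supply is held level and straight, the recorder's near side is at column 285, and the target area is clear. The recorder fits at (629.6,-17.5), yaw -10.9, so the supply target is (656.6,122.9) with yaw 169.1.

Request:
carry_out --plan '[[[0.2, -1.2, 0.3, 0, 0, 0, -1], [0, 0, 0, 0.012, 0.015, 0, -1], [0, 0, 0, 0.012, 0.015, 0, -1], [0, 0, 0, 0, 0, 0, -1], [0, 0, 0, 0, 0, 0.02, -1], [0, 0, 0, 0, 0, 0.025, -1], [0, 0, 0, 0, 0, 0.025, -1], [0, 0, 0, 0, 0, 0.015, -1], [0, 0, 0, 0, 0, 0, -1], [0, 0, 0, 0, 0, 0, -1]]]'

```text
t: 28.05
eef_pos: [651.7, 125.1, 141.3]
tool_rot: [-3.14, 0.004, 2.949]
contact_force: [-0.3, -0.2, -2.4]
opening: 45.3
```

```bash
python3 -c "
from h import *
rel(656.6,122.9,79.4,169.1)"
```

```text
t 28.05 pos [651.7 125.1 141.3] rot [-179.93    0.23  168.97] open 45.3 F [-0.3 -0.2 -2.4]
 turn [-0.07  0.23 -0.13]  shift m [-0.0052 -0.0012  0.0619]
```

Request:
carry_out --plan '[[[0, 0.2, -0.1, -0.005, -0.001, 0.005, -1], [0, 0, 0, 0, 0, 0.015, -1], [0, 0, 0, 0, 0, 0.015, -1], [0, 0, 0, 0, 0, 0.01, -1], [0, 0, 0, 0, 0, 0.003, -1], [0, 0, 0, 0, 0, 0, -1], [0, 0, 0, 0, 0, 0, -1]]]'

```text
t: 28.75
eef_pos: [659.0, 122.6, 91.6]
tool_rot: [-3.141, 0.005, 2.95]
contact_force: [-0.6, 0.6, -2.3]
opening: 45.5
```

```bash
python3 -c "
from h import *
rel(656.6,122.9,79.4,169.1)"
```

```text
t 28.75 pos [659.  122.6  91.6] rot [-179.98    0.3   169.05] open 45.5 F [-0.6  0.6 -2.3]
 turn [-0.02  0.3  -0.05]  shift m [ 0.0024 -0.0002  0.0122]
```

Request:
carry_out --plan '[[[0, 0.3, 0, 0.0025, 0, 0.005, -1], [0, 0, 0, 0, 0, 0.004, -1], [0, 0, 0, 0, 0, 0.001, -1], [0, 0, 0, 0, 0, 0, -1], [0, 0, 0, 0, 0, 0, -1]]]'

```text
t: 29.25
eef_pos: [657.0, 123.3, 82.0]
tool_rot: [3.141, 0.002, 2.951]
contact_force: [0.2, 0.1, -2.6]
opening: 45.1
```

```bash
python3 -c "
from h import *
rel(656.6,122.9,79.4,169.1)"
```

```text
t 29.25 pos [657.  123.3  82. ] rot [1.7999e+02 1.0000e-01 1.6906e+02] open 45.1 F [ 0.2  0.1 -2.6]
 turn [ 0.01  0.1  -0.04]  shift m [ 0.0003 -0.0005  0.0026]
```

Request:
carry_out --plan '[[[0, 0, 0, 0.0005, -0.0005, 0.002, -1], [0, 0, 0, 0, 0, 0.002, -1], [0, 0, 0, 0, 0, 0.002, -1]]]'

```text
t: 29.55
eef_pos: [656.7, 122.9, 79.4]
tool_rot: [-3.141, 0.002, 2.951]
contact_force: [-4.2, -0.2, 13.4]
opening: 45.2
```

Contact. Release to about 62 mm (jaw 0.45) and lift.

Request:
carry_out --plan '[[[0, 0, 0, 0, 0, -0.001, -1], [0, 0, 0, 0, 0, 0, 0.4], [0, 0, 0, 0, 0, 0, 0.4], [0, 0, 0, 0, 0, 0, 0.4], [0, 0, 0, 0, 0, -0.01, 0.4], [0, 0, 0, 0, 0, -0.025, 0.4], [0, 0, 0, 0, 0, -0.035, 1], [0, 0, 0, 0, 0, -0.04, 1], [0, 0, 0, 0, 0, -0.03, 1], [0, 0, 0, 0.02, 0, 0, 1], [0, 0, 0, 0, 0, 0, 1], [0, 0, 0, 0, 0, 0, 1]]]'

```text
t: 30.75
eef_pos: [638.8, 126.5, 231.3]
tool_rot: [3.14, 0.011, 2.951]
contact_force: [0.3, -0.1, 0.4]
opening: 85.6
```

```bash
cat >> h.py <<'E'
def gap(n):
    p,P=cloud(n); x,y,z=np.moveaxis(P,-1,0)
    def r(m):
        k,l,st,_=cv2.connectedComponentsWithStats(m.astype(np.uint8)); i=1+st[1:,4].argmax()
        return cv2.minAreaRect(P[l==i][:,:2].astype(np.float32))
    a=r((z>41)&(z<55)&(x>500)&(x<760)&(y>-160)&(y<110)); b=r((z>27)&(z<40)&(x>570)&(x<740)&(y>88)&(y<170))
    th=np.radians(-10.9); d=np.array(b[0])-a[0]
    print(n,a,b,"local",d@[np.cos(th),np.sin(th)],d@[-np.sin(th),np.cos(th)])
E
python3 -c "
from h import *
rel(425,201,240,169)
p,d,K,M=grab('wrist'); cv2.imwrite('pics/w8.png',p); grab('scene'); gap('wrist');gap('scene')"
```

```text
t 30.75 pos [638.8 126.5 231.3] rot [179.9    0.6  169.06] open 85.6 F [ 0.3 -0.1  0.4]
 turn [0.1  0.6  0.06]  shift m [ 0.2241  0.0323 -0.0087]
wrist ((629.7488403320312, -17.169830322265625), (180.4408721923828, 152.21749877929688), 79.17610931396484) ((656.2225952148438, 123.8982162475586), (45.982154846191406, 98.77177429199219), 79.10707092285156) local -0.6791904928717791 143.52906381947778
scene ((628.7942504882812, -18.49939727783203), (181.83802795410156, 153.3629913330078), 79.39411926269531) ((655.760009765625, 122.67839050292969), (46.947425842285156, 100.30500793457031), 78.75199127197266) local -0.21681405387334962 143.72986094663656
```

View pics/w8.png

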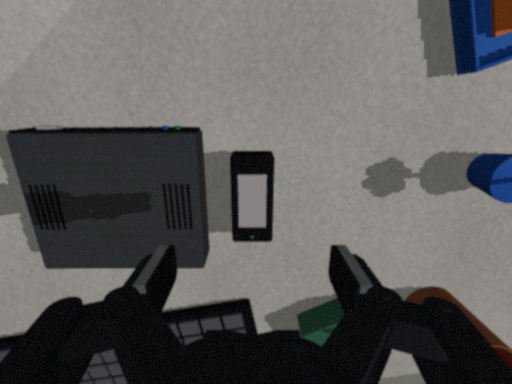

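Supply: gap about 30.6 mm, centred within 0.7 mm, parallel (picture: (252,195)). Now the small camera.

Request:
carry_out --plan '[[[0, 0, 0, 0.015, 0.002, 0, 1], [0, 0, 0, 0.03, 0.004, 0, 1], [0, 0, 0, 0.035, 0.005, 0, 1], [0, 0, 0, 0.035, 0.005, 0, 1], [0, 0, 0, 0.035, 0.005, 0, 1], [0, 0, 0, 0.03, 0.005, 0, 1], [0, 0, 0, 0.02, 0.004, 0, 1], [0, 0, 0, 0.01, 0.002, 0, 1], [0, 0, 0, 0, 0, 0, 1], [0, 0, 0, 0, 0, 0, 1]]]'

```text
t: 31.85
eef_pos: [436.2, 197.9, 220.3]
tool_rot: [-3.139, 0.002, 2.946]
contact_force: [-0.2, -0.2, 1.1]
opening: 85.4
```

```bash
cat >> h.py <<'E'
from scipy.optimize import least_squares
def circ(n,x0,y0,zb,r=28,zlo=14,zhi=44,rad=60):
    "fit body axis: fixed-radius circle to side points"
    p,P=cloud(n); x,y,z=np.moveaxis(P,-1,0)
    m=(z>zb+zlo)&(z<zb+zhi)&(np.hypot(x-x0,y-y0)<rad); Q=P[m][:,:2]
    s=least_squares(lambda c:np.hypot(*(Q-c).T)-r,[x0,y0],loss='soft_l1')
    T=P[(z>zb+60)&(z<zb+90)&(np.hypot(x-x0,y-y0)<rad)]
    print(n,len(Q),s.x.round(1),"res",np.abs(s.fun).mean().round(2),"top pts mean",T.mean(0).round(1),"max z",np.nanpercentile(T[:,2],95).round(1))
E
python3 -c "
from h import *
rel(426,200,240,169)
p,d,K,M=grab('wrist'); cv2.imwrite('pics/w9.png',p)
circ('wrist',426,200,0,rad=45);circ('scene',426,200,0,rad=45)"
```

```text
t 31.85 pos [436.2 197.9 220.3] rot [-1.7986e+02  9.0000e-02  1.6882e+02] open 85.4 F [-0.2 -0.2  1.1]
 turn [-0.14  0.09 -0.18]  shift m [ 0.0104  0.0001 -0.0197]
wrist 257 [427.7 197.1] res 0.2 top pts mean [424.6 197.7  68. ] max z 74.8
scene 117 [426.2 195.7] res 1.01 top pts mean [430.8 196.7  66.5] max z 73.1
```

View pics/w9.png

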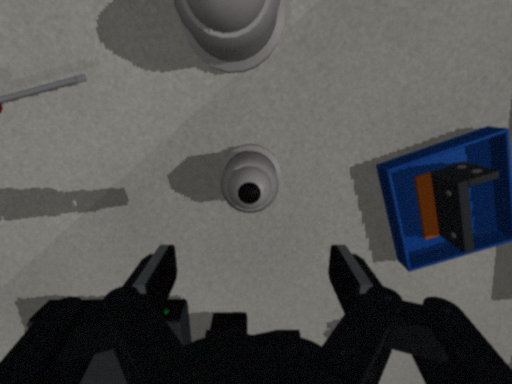

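The small camera is at (249,185) in the picture, with the large one at (230,20). It fits at (427.7,197.1), top 74.8, so it is the smaller one.

Request:
carry_out --plan '[[[0, 0, 0, 0.0085, 0.0025, 0, 1], [0, 0, 0, 0, 0, 0.02, 1], [0, 0, 0, 0, 0, 0.03, 1], [0, 0, 0, 0, 0, 0.03, 1], [0, 0, 0, 0, 0, 0.015, 1], [0, 0, 0, 0, 0, 0, 1], [0, 0, 0, 0, 0, 0, 1]]]'

```text
t: 32.6
eef_pos: [435.8, 201.8, 123.2]
tool_rot: [3.14, 0.012, 2.941]
contact_force: [0.2, 0.4, 0.2]
opening: 85.1
```

```bash
python3 -c "
from h import *
rel(427.7,197.2,83,169)"
```

```text
t 32.6 pos [435.8 201.8 123.2] rot [179.89   0.67 168.49] open 85.1 F [0.2 0.4 0.2]
 turn [ 0.11  0.67 -0.51]  shift m [ 0.0071 -0.0061  0.0402]
```

Request:
carry_out --plan '[[[0.1, 0.7, -0.5, 0.007, -0.006, 0, 1], [0, 0, 0, 0, 0, 0.01, 1], [0, 0, 0, 0, 0, 0.015, 1], [0, 0, 0, 0, 0, 0.005, 1], [0, 0, 0, 0, 0, 0, 1], [0, 0, 0, 0, 0, 0, 1]]]'

```text
t: 33.2
eef_pos: [429.3, 197.1, 95.1]
tool_rot: [3.138, 0.006, 2.949]
contact_force: [0.3, 0.3, -0.1]
opening: 85.4
```

```bash
python3 -c "
from h import *
rel(427.7,197.2,83,169)"
```

```text
t 33.2 pos [429.3 197.1  95.1] rot [179.82   0.34 168.99] open 85.4 F [ 0.3  0.3 -0.1]
 turn [ 0.18  0.34 -0.01]  shift m [ 0.0016 -0.0002  0.0121]
```

Request:
carry_out --plan '[[[0.2, 0.3, 0, 0.0015, 0, 0.006, 1], [0, 0, 0, 0, 0, 0.004, 1], [0, 0, 0, 0, 0, 0.001, 1], [0, 0, 0, 0, 0, 0, 1], [0, 0, 0, 0, 0, 0, 1]]]'

```text
t: 33.7
eef_pos: [428.4, 197.7, 84.2]
tool_rot: [3.141, 0.002, 2.95]
contact_force: [0.1, -0.5, -0.3]
opening: 85.2
```

```bash
python3 -c "
from h import *
rel(427.7,197.2,83,169)"
```

```text
t 33.7 pos [428.4 197.7  84.2] rot [1.7998e+02 1.4000e-01 1.6901e+02] open 85.2 F [ 0.1 -0.5 -0.3]
 turn [0.02 0.14 0.01]  shift m [ 0.0006 -0.0007  0.0012]
```

Request:
carry_out --plan '[[[0, 0, 0, 0.0005, 0, 0.001, 1], [0, 0, 0, 0, 0, 0, 0.5], [0, 0, 0, 0, 0, 0, 0.4], [0, 0, 0, 0, 0, 0, -1], [0, 0, 0, 0, 0, 0, -1], [0, 0, 0, 0, 0, 0, -1], [0, 0, 0, 0, 0, 0, -1], [0, 0, 0, 0, 0, 0, -1]]]'

```text
t: 34.5
eef_pos: [427.9, 197.8, 83.6]
tool_rot: [3.141, 0.003, 2.95]
contact_force: [-0.4, -0.7, 0.7]
opening: 54.8
```

Request:
carry_out --plan '[[[0, 0, 0, 0, 0, -0.015, -1], [0, 0, 0, 0, 0, -0.03, -1], [0, 0, 0, 0, 0, -0.035, -1], [0, 0, 0, 0, 0, -0.035, -1], [0, 0, 0, 0, 0, -0.03, -1], [0, 0, 0, 0, 0, -0.015, -1], [0, 0, 0, 0, 0, 0, -1], [0, 0, 0, 0, 0, 0, -1]]]'

```text
t: 35.3
eef_pos: [425.0, 197.4, 245.6]
tool_rot: [-3.139, -0.007, 2.949]
contact_force: [-1.1, 0.2, -3.6]
opening: 54.8
```

```bash
python3 -c "
from h import *
rel(629.6,-17.6,230,169)"
```

```text
t 35.3 pos [425.  197.4 245.6] rot [-179.84   -0.38  168.98] open 54.8 F [-1.1  0.2 -3.6]
 turn [-0.16 -0.38 -0.02]  shift m [-0.2419 -0.172   0.0156]
```

Request:
carry_out --plan '[[[0, 0, 0, -0.01, -0.007, 0, -1], [0, 0, 0, -0.025, -0.017, 0, -1], [0, 0, 0, -0.033, -0.024, 0, -1], [0, 0, 0, -0.033, -0.024, 0, -1], [0, 0, 0, -0.033, -0.024, 0, -1], [0, 0, 0, -0.033, -0.024, 0, -1], [0, 0, 0, -0.03, -0.02, 0, -1], [0, 0, 0, -0.02, -0.013, 0, -1], [0, 0, 0, -0.01, -0.007, 0, -1], [0, 0, 0, 0, 0, 0, -1], [0, 0, 0, 0, 0, 0, -1]]]'

```text
t: 36.4
eef_pos: [619.4, -17.9, 221.6]
tool_rot: [-3.133, -0.04, 2.949]
contact_force: [-0.5, 0.5, -2.7]
opening: 54.7
```

```bash
python3 -c "
from h import *
rel(629.6,-17.6,128.6,169)"
```

```text
t 36.4 pos [619.4 -17.9 221.6] rot [-179.51   -2.27  168.96] open 54.7 F [-0.5  0.5 -2.7]
 turn [-0.49 -2.27 -0.03]  shift m [-0.01    0.0022  0.093 ]
```

Request:
carry_out --plan '[[[-0.5, -2.3, 0, 0, 0, 0, -1], [0, 0, 0, -0.01, 0.002, 0, -1], [0, 0, 0, 0, 0, 0.015, -1], [0, 0, 0, 0, 0, 0.02, -1], [0, 0, 0, 0, 0, 0.015, -1], [0, 0, 0, 0, 0, 0.005, -1], [0, 0, 0, 0, 0, 0, -1], [0, 0, 0, 0, 0, 0, -1]]]'

```text
t: 37.2
eef_pos: [625.5, -10.5, 160.7]
tool_rot: [3.14, -0.01, 2.957]
contact_force: [-0.1, 0.3, -2.4]
opening: 54.5
```

```bash
python3 -c "
from h import *
rel(629.6,-17.6,128.6,169)"
```

```text
t 37.2 pos [625.5 -10.5 160.7] rot [179.94  -0.59 169.43] open 54.5 F [-0.1  0.3 -2.4]
 turn [ 0.06 -0.59  0.43]  shift m [-0.0054 -0.0061  0.0321]
```

Request:
carry_out --plan '[[[0, -0.6, 0.4, -0.005, -0.006, 0, -1], [0, 0, 0, 0, 0, 0.01, -1], [0, 0, 0, 0, 0, 0.008, -1], [0, 0, 0, 0, 0, 0.004, -1], [0, 0, 0, 0, 0, 0, -1], [0, 0, 0, 0, 0, 0, -1]]]'

```text
t: 37.8
eef_pos: [630.8, -18.4, 138.6]
tool_rot: [3.141, 0.005, 2.949]
contact_force: [0.4, -0.5, -3.0]
opening: 54.7
```

```bash
python3 -c "
from h import *
rel(629.6,-17.6,128.6,169)"
```

```text
t 37.8 pos [630.8 -18.4 138.6] rot [179.95   0.27 168.98] open 54.7 F [ 0.4 -0.5 -3. ]
 turn [ 0.05  0.27 -0.02]  shift m [0.0013 0.0005 0.01  ]
```

Request:
carry_out --plan '[[[0, 0.3, 0, 0.001, 0.0005, 0.004, -1], [0, 0, 0, 0, 0, 0.003, -1], [0, 0, 0, 0, 0, 0.001, -1], [0, 0, 0, 0, 0, 0, -1], [0, 0, 0, 0, 0, 0, -1]]]'

```text
t: 38.3
eef_pos: [630.1, -17.5, 130.3]
tool_rot: [3.141, -0.0, 2.95]
contact_force: [0.1, -1.8, -2.8]
opening: 54.6
```

Request:
carry_out --plan '[[[0, 0, 0, 0, 0, 0.0015, -1], [0, 0, 0, 0, 0, 0.0015, -1]]]'

```text
t: 38.5
eef_pos: [630.3, -17.5, 128.6]
tool_rot: [3.141, 0.0, 2.95]
contact_force: [-4.0, 0.5, 10.0]
opening: 54.8
```

Contact on the lid at the expected height. Release and rise straight up.

Request:
carry_out --plan '[[[0, 0, 0, 0, 0, -0.001, -1], [0, 0, 0, 0, 0, 0, 0.7], [0, 0, 0, 0, 0, 0, 1], [0, 0, 0, 0, 0, 0, 1], [0, 0, 0, 0, 0, 0, 1], [0, 0, 0, 0, 0, -0.015, 1], [0, 0, 0, 0, 0, -0.03, 1], [0, 0, 0, 0, 0, -0.04, 1], [0, 0, 0, 0, 0, -0.04, 1], [0, 0, 0, 0, 0, -0.02, 1], [0, 0, 0, 0.03, 0, 0, 1], [0, 0, 0, 0.04, 0, 0, 1], [0, 0, 0, 0.04, 0, 0, 1], [0, 0, 0, 0.02, 0, 0, 1], [0, 0, 0, 0, 0, 0, 1]]]'

```text
t: 40.0
eef_pos: [501.0, 7.3, 290.8]
tool_rot: [3.141, 0.018, 2.949]
contact_force: [0.7, 0.8, 0.5]
opening: 85.2
```

```bash
python3 -c "
from h import *
rel(629.6,-17.6,128.6,169)
p,d,K,M=grab('wrist'); p2=grab('scene')[0]; p3=grab('side')[0]
cv2.imwrite('pics/fin.png',np.vstack([np.hstack([cv2.resize(p,(400,300)),cv2.resize(p3,(400,300))]),cv2.resize(p2[70:350,100:460],(800,600))[150:450]]))
circ('wrist',630,-17.6,46,rad=45);circ('scene',630,-17.6,46,rad=45); gap('wrist'); gap('scene')
rects(38,60,(420,580,340,460),'scene');rects(38,60,(420,580,-440,-310),'scene')"
```

```text
t 40.0 pos [501.    7.3 290.8] rot [179.97   1.05 168.98] open 85.2 F [0.7 0.8 0.5]
 turn [ 0.03  1.05 -0.02]  shift m [-1.310e-01  1.000e-04  1.622e-01]
wrist 574 [630.4 -16.4] res 0.31 top pts mean [624.1 -15.3 113.1] max z 119.9
scene 114 [628.5 -18.1] res 0.76 top pts mean [631.1 -14.9 112. ] max z 118.6
wrist ((629.9793701171875, -17.305946350097656), (180.2169647216797, 153.64547729492188), 79.11558532714844) ((636.5139770507812, 127.18721008300781), (45.429473876953125, 59.14436721801758), 79.0122299194336) local -20.90628321223677 143.12197827737083
scene ((628.9901123046875, -18.18590545654297), (181.811279296875, 153.1643524169922), 78.90361022949219) ((656.4937133789062, 122.80677795410156), (46.43880844116211, 99.86475372314453), 79.1590576171875) local 0.34632677748703955 143.64979953048038
scene [382. 267.] 176 z [39.4 47.2 51.5] [array([499.2, 410.6]), array([82.2, 36.5]), np.float64(3.7)]
scene [152. 125.] 136 z [38.8 46.2 52.7] [array([ 497.7, -378.5]), array([79.9, 38.7]), np.float64(85.9)]
```

View pics/fin.png

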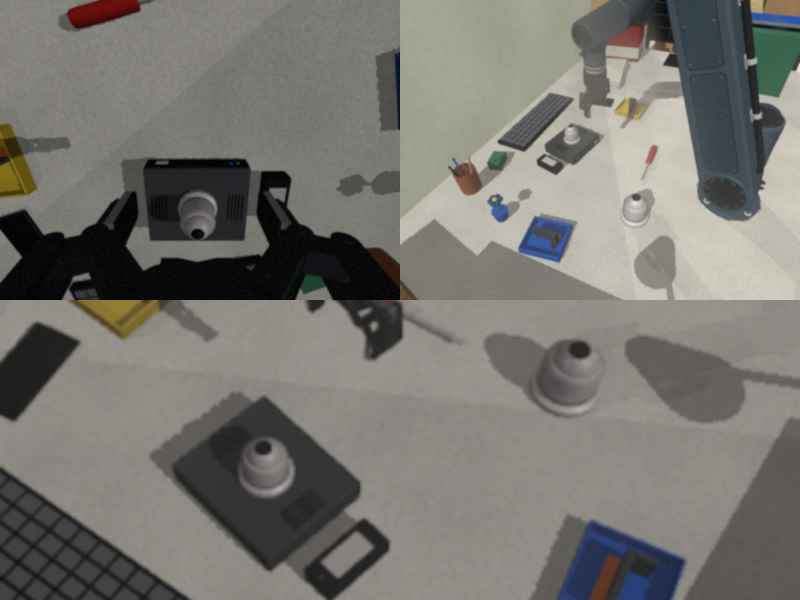

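The camera stands mid-lid: wrist view at (197,210), scene view at (267,465). The supply lies beside it at (347,558) and the ears are in their trays, with the arm clear. Handing in.

```bash
python3 -c "
from h import *
print(robot.finish_job())"
```

```text
the job is handed in; nothing more can be done
None
```

The kit is set out in the order asked and handed in at about 40 s of the 104 s allowed. Each thing was lowered until contact was felt (about 10–13 N on the wrist) and then released.

- **Ears:** the left-hand ear stands upright in the blue tray and the right-hand ear upright in the yellow tray. Wrist pictures after each release showed both standing clear inside the walls.
- **Supply:** it lies flat on the blue-tray side of the recorder, parallel to within about 0.5°. The gap measured about 30.6 mm, and it is centred along the side to within 1 mm.
- **Camera:** the smaller one (top at 74 mm, against about 100 mm for the look-alike) stands on the lid, within about 1 mm of the middle. Its top reads about 119 mm, as it should.
- **Left alone:** the arm never went near the phone or the flower, and both looked unmoved.

Three of the last readings disagreed:
- The last wrist fit of the supply was cut off by a finger, so I used the earlier wrist fit and the scene fit.
- The scene camera's yaw for the left ear (3.7°) differs from the wrist's (8.0°). The scene view is coarser and oblique there, and the ear's yaw is free.
- The scene and wrist fits differ by 1–2 mm, which is within the calibration.

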